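Stack the empty tote on the full one, turned so that it does not nest

TASK

Pick up the empty grey stack-nest tote and stack it on its twin, the one holding the finished pieces: turn it end for end against the full one, so that its feet come down on the ledges and it stands level on top inside the rim instead of nesting down into it. Set it down rather than dropping it, let go, and leave the full tote and the plain grey bin without ledges where they are.

Things in the scene. Friction and masses are not known exactly. Their poses are not given: they have to be found in the camera images.
- tote_empty: Tote to move: empty grey stack-nest tote, 130 (own x) x 62 (own y) x 50 mm high, 130 g. Origin: centre of underside, z up. Grip it across its 62 mm width (along y) at mid-length, on the upright rim band 25 to 50 mm up; below that it is narrower (110 x 42 mm, with feet). At the start its +x points as the full tote's does, within 40 degrees.
- tote_full: Tote to stack on: the twin (same shape, origin, axes), loose, 400 g, small pieces under 20 mm in it. Turned end for end (+x to this one's -x) and centred, the other stands on its ledges, underside 44 mm above this one's, inside the rim with 7 mm play each way; the same way round it sinks to 28 mm.
- tote_empty_single (a point): Top of the empty tote's single ledge: 52 mm from its origin towards +x, 44 mm up, 6 mm below the rim. Both totes have, inside the 3 mm rim, ONE 12 mm wide ledge in the middle of the +x end and TWO 15 mm wide ledges in the corners of the -x end, all 20 mm deep; the feet below are two at +x, one at -x.
- plain_bin: A look-alike to leave alone: plain grey open bin 130 x 62 mm, 45 mm high, thin straight walls, no ledges. Origin: centre of its underside, long side along its own x.
There are look-alikes about, which are no part of the job. Leave any purple or red look-alike of the tote_empty alone.

How it is judged:
At the end, for the whole second after the job is handed in: The empty tote stands on the full one, turned end for end (within 0.2 rad): underside 41 to 47 mm above the full one's, centres within 12 mm, both level within 0.05 rad, at rest, released. The full tote and the plain bin are within 30 mm of where they started (z of tote_empty in the frame of tote_full between 0.041 and 0.047 m and horizontal distance between tote_empty and tote_full below 0.012 m and x of tote_empty_single in the frame of tote_full below -0.03 m and angle between the x axis of tote_empty and the x axis of tote_full, either way round below 0.2 rad and angle between each of tote_empty, tote_full's own z axis and vertical below 0.05 rad and distance of each of tote_full, plain_bin from where it was at the start of the episode below 0.03 m and contact force between the fingers and tote_empty below 0.1 N and linear speed of tote_empty below 0.02 m/s); the robot touches nothing.
It fails at once if the empty tote is dropped or thrown (falls freely faster than 0.7 m/s, about 25 mm) (linear speed of tote_empty above 0.7 m/s and contact force between the fingers and tote_empty below 0.05 N).
It fails at once if the full tote is tipped (more than 0.35 rad) (angle between tote_full's own z axis and vertical above 0.35 rad).
It fails at once if the full tote is pushed away (more than 60 mm) (distance of tote_full from where it was at the start of the episode above 0.06 m).
It fails at once if the plain bin is pushed away (more than 60 mm) (distance of plain_bin from where it was at the start of the episode above 0.06 m).
It also fails if it takes over 35 s, if anything falls off the work surface, if the arm or the gripper's body presses on something with over 40 N, if the wrist force passes 120 N, or if a joint passes its speed limit or range.

ROBOT

A 7-joint arm with a two-finger parallel gripper is mounted at the origin on the work surface. World frame = base frame: x ahead of the robot, y to its left, z up, the work surface at z = 0. Lengths are in m, angles in rad, forces in N, time in s.
With the tool pointing down it reaches from about 0.425 to 0.825 m from the base axis. Payload 3.6 kg.
Tool frame: the origin (TCP) lies at the very end of the fingers, on their centre line; the grasp point (between the pads) lies 19 mm behind it (ctrl.grip_depth is the x of the grasp point in the tool frame, in m); x points along the fingers, y is the direction in which the jaws open and shut, and the axes are right-handed (so a half turn about x gives the same grasp; the last joint's range is limited). The gripper opens to 85 mm and grips with 20 to 120 N. Pads are 22 mm wide; open, the fingers measure 114 mm over their backs; the gripper's body (76 mm by 85 mm) begins 54 mm behind the grasp point. The pads swing forward as they close: fully open they stand 13 mm farther back than shut.
Start: joints at [1.157, 0.615, -0.013, 1.423, 0.008, 1.103, -0.04], TCP at [0.245, -0.602, 0.231] pointing down, gripper open.
Joint ranges: [-3.12, 3.12], [-0.3, 2.06], [-1.34, 1.32], [0.26, 2.42], [-1.36, 4.5], [0.01, 1.98], [-2.84, 2.84]. Speed limits (rad/s): [2.79, 2.79, 3.14, 3.14, 3.14, 3.14, 3.14].

INTERFACE

Orientations are given as [roll, pitch, yaw] about the fixed x, y, z axes, in that order (R = Rz(yaw) Ry(pitch) Rx(roll)).
In Python, from station import ctrl gives the robot as it stands.
- The arm moves only by the tool send_rows, never from a script. Its argument "increments" is text: rows parted by semicolons, each of 7 numbers parted by spaces: the turn, a rotation vector about the world's x, y, z in degrees, then the shift along the world's x, y, z in m, then the finger opening in m, from 0 to 0.0854. A call has exactly 10 rows; each row shifts and turns the pose as measured when the row begins; what a row does not reach is not made up. A row lasts 1/12 s, in which the tool goes at most 41.7 mm and 7.16 degrees, less where a joint would pass 70% of its speed; a pose out of reach is approached as far as the arm can. A call is refused whole if a number of a shift passes 0.0417 or a number of a turn 7.16, either way. A call with a gripper value outside its range is refused whole. The fingers move at their own pace and stop on an object; the grip force is fixed at half the most. Time passes only in rows, so rows that do not move let the fingers close, or fill a call up. It gives the time, the measured TCP pose, the force and the opening at its end, in the units of the state.
- ctrl.get_obs(): the state, without advancing time (a new reading comes with each control period).
- ctrl.get_image(name): name is "scene" or "top" or "wrist"; returns a dict with "color" (480x640x3 uint8, blue, green, red), "mtx" (3x3 intrinsics, pixels), "dist" ([k1, k2, p1, p2, k3] as OpenCV has them; the pictures are not rectified), "cam_to_world" (4x4, takes a point from camera to world coordinates). Camera axes: x right, y up, looking along -z (the intrinsics and any distortion apply to the point x, -y, -z); pixel columns grow to the right and rows downward; lengths in m; the calibration is good to about 2 mm. A picture is of the moment at which its call begins. There is no depth.
- ctrl.close_job(): hands the job in, once; it reports no verdict.
Trained networks look in a picture, given as the dict that the camera call returned (one of the last four; its "shot" number tells which), for a name from the list of things; names that differ only in an ending like _2 or _b are one class to them, and where a whole thing is asked for, a point or a joint stands for the part that bears it (a point fixed in the world has none). Each returns a list of dicts, best first, with "score" (0 to 1); they miss things now and then, are a little off and sometimes report something else, mostly with a low value. They report only what shows in the picture. A call takes as long as a camera call. They do not tell look-alikes from the thing itself.
- ctrl.find_in(picture, label): "position" ([x, y, z] in m, in world coordinates, good to about 4 mm: the middle of the surface that is visible of it).
The state is a dict: "time": time; "qpos": joint angles; "joint_velocities": joint speeds; "joint_torque": joint torques, N m; "tcp_pos": TCP position; "tool_rot": TCP orientation; "force": force on the tool from outside, world axes, zero at the start; "wrist_torque": the same for the moment, N m; "opening": opening from 0.0 (shut) to 1.0 (fully open).
Only numpy, scipy, OpenCV 4.12 (cv2) and the standard library are available. Lean on these libraries where they do the work, as an engineer would, in place of code of your own. Each camera call takes 0.05 s, during which the arm holds its last target. There are 200 camera calls.

## Working session

There is one attempt and no reset: what is moved stays moved. The work goes in short steps, Python scripts to look and compute and a tool call to move; the robot and the scene stay as the last step left them, time stands still between calls to the robot, and variables do not carry over. Pictures are saved under pics/ and viewed, about 8 in all and at most 12, crops included, and the job is handed in when it is done.

Besides the shell and the picture viewer there is one more tool, called after ">>>" by a JSON object that holds its "method" and its "body". send_rows: Moves the arm, as the interface text tells. Its arguments: {"type":"object","properties":{"increments":{"type":"string"}},"required":["increments"]}

```bash
mkdir -p pics; ls; python3 - <<'E'
from station import ctrl
import cv2
o=ctrl.get_obs(); print(o['time'],o['tcp_pos'],o['tool_rot'],o['opening'],ctrl.grip_depth)
for n in('top','scene'):
    p=ctrl.get_image(n); cv2.imwrite(f'pics/{n}1.png',p['color'])
    print(n,p['cam_to_world'].round(3).tolist() if hasattr(p['cam_to_world'],'round') else p['cam_to_world'],p['mtx'],p['dist'])
    for l in('tote_empty','tote_full','tote_empty_single','plain_bin'):
        try:
            for d in ctrl.find_in(p,l): print(l,d)
        except Exception as e: print(l,e)
E
```

```text
pics
0.0 [ 0.24490394 -0.60124972  0.23011347] [-1.56326487  1.56816394  1.96516062] 1.0024966936241635 -0.0187
top [[-0.003, 0.993, -0.118, 0.365], [-1.0, 0.001, 0.031, -0.08], [0.031, 0.118, 0.993, 1.156], [0.0, 0.0, 0.0, 1.0]] [[536.17772698   0.         325.13176336]
 [  0.         536.17772698 232.75560485]
 [  0.           0.           1.        ]] [0.05370627 0.         0.         0.         0.        ]
tote_empty {'position': [0.5361, -0.1489, 0.0283], 'score': 0.98}
tote_empty {'position': [0.273, -0.2408, 0.025], 'score': 0.87}
tote_empty {'position': [0.2258, -0.4232, 0.0256], 'score': 0.75}
tote_full {'position': [0.5205, 0.1798, 0.025], 'score': 0.59}
tote_empty_single {'position': [0.2737, -0.2501, 0.0267], 'score': 0.71}
tote_empty_single {'position': [0.221, -0.4273, 0.0294], 'score': 0.66}
tote_empty_single {'position': [0.5361, -0.1428, 0.0263], 'score': 0.64}
plain_bin {'position': [0.7127, 0.0236, 0.0058], 'score': 0.89}
scene [[-0.433, -0.498, 0.752, 1.218], [0.901, -0.256, 0.349, 0.25], [0.018, 0.829, 0.559, 0.629], [0.0, 0.0, 0.0, 1.0]] [[520.15466445   0.         316.67823204]
 [  0.         520.15466445 238.75185592]
 [  0.           0.           1.        ]] [-0.01236131  0.          0.          0.          0.        ]
tote_empty {'position': [0.292, -0.2427, 0.0374], 'score': 0.86}
tote_empty {'position': [0.5252, -0.1512, 0.0336], 'score': 0.75}
tote_empty {'position': [0.224, -0.4249, 0.0319], 'score': 0.58}
tote_full {'position': [0.5062, 0.1762, 0.0321], 'score': 0.94}
tote_full {'position': [0.5233, -0.1494, 0.0354], 'score': 0.51}
tote_empty_single {'position': [0.2915, -0.2426, 0.0387], 'score': 0.98}
tote_empty_single {'position': [0.5242, -0.1493, 0.0367], 'score': 0.64}
tote_empty_single {'position': [0.2281, -0.4254, 0.0347], 'score': 0.63}
plain_bin {'position': [0.7054, 0.0241, 0.0154], 'score': 0.68}
```

View pics/top1.png

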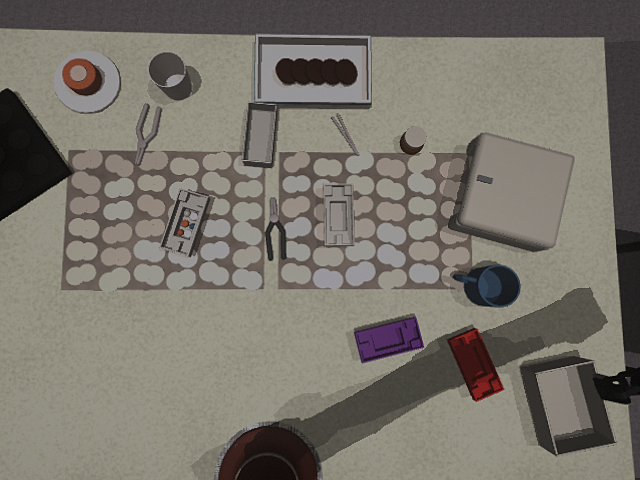

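View pics/scene1.png

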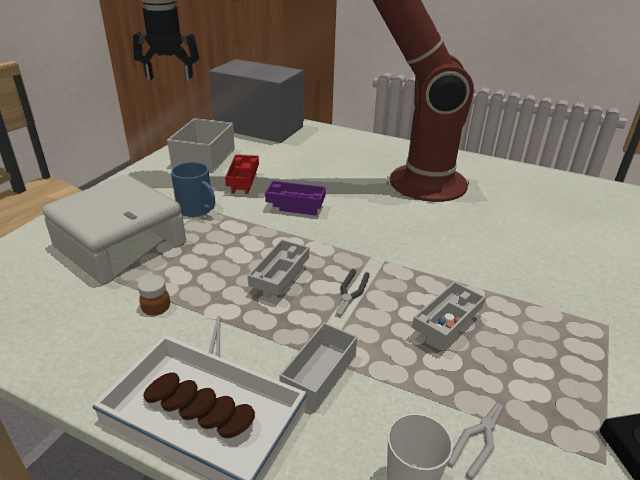

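The empty tote is at about (338,214) in the top picture, the full one with its coloured pieces at (187,223), and the plain bin at (260,135). The purple and red decoys are nearer the base. I'll rectify both totes at rim height to get their yaw and ledge ends.

```bash
cat > h.py <<'E'
import numpy as np, cv2
from station import ctrl
def proj(p,P):
    T=np.linalg.inv(np.array(p['cam_to_world'])); P=np.atleast_2d(P).astype(float)
    c=P@T[:3,:3].T+T[:3,3]; c[:,1:]*=-1
    return cv2.projectPoints(c,np.zeros(3),np.zeros(3),np.array(p['mtx']),np.array(p['dist']))[0][:,0]
def patch(p,cx,cy,z,half=.1,n=400):
    # image right = -y, up = +x
    u=(np.arange(n)+.5)/n*2*half-half
    Y,X=np.meshgrid(cy-u,cx-u)
    q=proj(p,np.c_[X.ravel(),Y.ravel(),np.full(n*n,z)]).astype(np.float32).reshape(n,n,2)
    return cv2.remap(p['color'],q[...,0],q[...,1],cv2.INTER_CUBIC)
E
python3 - <<'E'
from h import *
p=ctrl.get_image('top')
cv2.imwrite('pics/p1.png',np.hstack([patch(p,.525,-.149,.05),patch(p,.51,.18,.05)]))
E
```

```text
(no output)
```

View pics/p1.png

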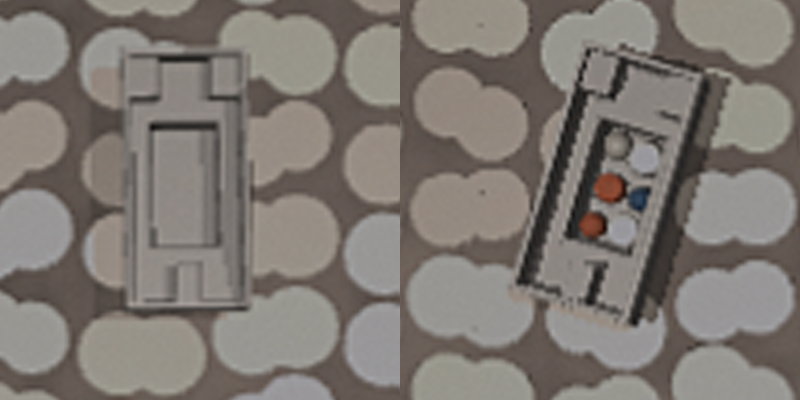

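```bash
python3 - <<'E'
from h import *
from scipy.spatial.transform import Rotation as R
o=ctrl.get_obs(); print(o['time'],o['qpos'])
print(R.from_euler('xyz',o['tool_rot']).as_matrix().round(3))
E
```

```text
0.55 [ 1.15748832  0.61489166 -0.01263704  1.4234329   0.00810581  1.10340596
 -0.04038404]
[[ 0.     0.377 -0.926]
 [ 0.    -0.926 -0.377]
 [-1.    -0.    -0.   ]]
```

>>> {"method": "send_rows", "body": {"increments": "0 0 7 0.02 0.04 0 0.0854;0 0 7 0.02 0.04 0 0.0854;0 0 7 0.02 0.04 0 0.0854;0 0 7 0.02 0.04 0 0.0854;0 0 7 0.02 0.04 0 0.0854;0 0 7 0.02 0.04 0 0.0854;0 0 7 0.02 0.04 0 0.0854;0 0 7 0.02 0.04 0 0.0854;0 0 0 0.02 0.04 0 0.0854;0 0 0 0.02 0.04 0 0.0854"}}

```text
time: 1.38
tcp_pos: [0.424, -0.2309, 0.2322]
tool_rot: [0.65, 1.553, -1.114]
force: [1.3, -0.4, 0.2]
opening: 0.999
```

```bash
cat >> h.py <<'E'
def st():
    from scipy.spatial.transform import Rotation as R
    o=ctrl.get_obs(); M=R.from_euler('xyz',o['tool_rot']).as_matrix()
    print('t',round(o['time'],2),'tcp',np.round(o['tcp_pos'],4),'open',round(o['opening'],3),'F',np.round(o['force'],1))
    print('toolx',M[:,0].round(3),'y-yaw deg',np.degrees(np.arctan2(M[1,1],M[0,1])).round(2),'q',np.round(o['qpos'],2))
E
python3 -c "
from h import *
st()"
```

```text
t 1.38 tcp [ 0.424  -0.2309  0.2322] open 0.999 F [ 1.3 -0.4  0.2]
toolx [ 0.008 -0.016 -1.   ] y-yaw deg -11.04 q [ 0.69  0.37 -0.34  1.89  0.17  0.89  0.08]
```

>>> {"method": "send_rows", "body": {"increments": "0 0 -7.1 0.01 0.01 0 0.0854;0 0 -7.1 0.01 0.01 0 0.0854;0 0 -7.1 0.01 0.01 0 0.0854;0 0 -7.1 0.01 0.01 0 0.0854;0 0 -7.1 0.01 0.01 0 0.0854;0 0 -7.1 0.01 0.01 0 0.0854;0 0 -7.1 0.01 0.01 0 0.0854;0 0 -7.1 0.01 0.01 0 0.0854;0 0 -7.1 0.01 0.01 0 0.0854;0 0 -7.1 0.01 0 0 0.0854"}}

```text
time: 2.22
tcp_pos: [0.5325, -0.1227, 0.2356]
tool_rot: [1.15, 1.555, -1.856]
force: [0.8, 0.6, 0.3]
opening: 1.003
```

```bash
python3 - <<'E'
from h import *
st()
p=ctrl.get_image('wrist'); cv2.imwrite('pics/w1.png',np.hstack([cv2.resize(p['color'],(400,300)),cv2.resize(patch(p,.536,-.1425,.05),(300,300))]))
print(np.round(p['cam_to_world'],3))
E
```

```text
t 2.22 tcp [ 0.5325 -0.1227  0.2356] open 1.003 F [0.8 0.6 0.3]
toolx [-0.004 -0.015 -1.   ] y-yaw deg -82.24 q [ 0.2   0.45 -0.04  1.72  0.04  0.98 -1.29]
[[ 0.135  0.942  0.309  0.61 ]
 [-0.991  0.124  0.056 -0.111]
 [ 0.014 -0.313  0.95   0.378]
 [ 0.     0.     0.     1.   ]]
```

View pics/w1.png

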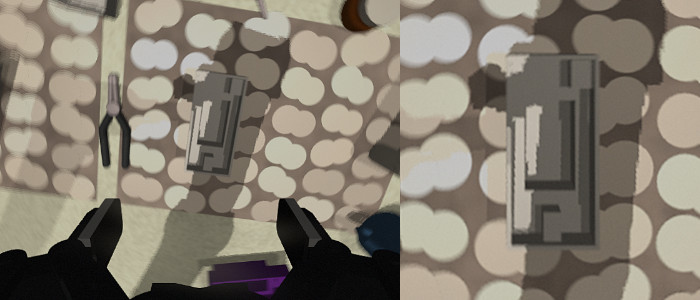

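>>> {"method": "send_rows", "body": {"increments": "0.9 -0.2 -3.5 0.002 -0.011 -0.014 0.0854;0 0 -3.4 0.002 -0.011 -0.014 0.0854;0 0 0 0 0 -0.015 0.0854;0 0 0 0 0 -0.015 0.0854;0 0 0 0 0 -0.015 0.0854;0 0 0 0 0 -0.015 0.0854;0 0 0 0 0 -0.015 0.0854;0 0 0 0 0 -0.015 0.0854;0 0 0 0 0 0 0.0854;0 0 0 0 0 0 0.0854"}}

```text
time: 3.1
tcp_pos: [0.5389, -0.1501, 0.1158]
tool_rot: [2.612, 1.561, -0.502]
force: [-0.4, 0.1, 0.5]
opening: 1.0
```

```bash
python3 -c "
from h import *
st()"
```

```text
t 3.1 tcp [ 0.5389 -0.1501  0.1158] open 1.0 F [-0.4  0.1  0.5]
toolx [ 0.009 -0.005 -1.   ] y-yaw deg -88.42 q [ 0.24  0.61 -0.01  1.83  0.02  0.69 -1.33]
```

>>> {"method": "send_rows", "body": {"increments": "0.3 0.5 -0.7 -0.003 0.006 0 0.0854;0 0 0 0 0 -0.01 0.0854;0 0 0 0 0 -0.014 0.0854;0 0 0 0 0 -0.014 0.0854;0 0 0 0 0 -0.014 0.0854;0 0 0 0 0 -0.014 0.0854;0 0 0 0 0 -0.012 0.0854;0 0 0 0 0 -0.01 0.0854;0 0 0 0 0 -0.005 0.0854;0 0 0 0 0 0 0.0854"}}

```text
time: 3.93
tcp_pos: [0.5413, -0.144, 0.0245]
tool_rot: [2.979, 1.554, -0.143]
force: [-0.8, 0.3, 0.5]
opening: 1.001
```

```bash
python3 -c "
from h import *
st()"
```

```text
t 3.93 tcp [ 0.5413 -0.144   0.0245] open 1.001 F [-0.8  0.3  0.5]
toolx [ 0.016 -0.002 -1.   ] y-yaw deg -88.86 q [ 0.23  0.75 -0.01  1.89  0.02  0.48 -1.34]
```

>>> {"method": "send_rows", "body": {"increments": "0 0.9 0 -0.005 0 -0.004 0.0854;0 0 0 0 0 -0.002 0.0854;0 0 0 0 0 0 0.04;0 0 0 0 0 0 0.03;0 0 0 0 0 0 0.02;0 0 0 0 0 0 0.02;0 0 0 0 0 0 0.02;0 0 0 0 0 0 0.02;0 0 0 0 0 0 0.02;0 0 0 0 0 0 0.02"}}

```text
time: 4.77
tcp_pos: [0.5374, -0.1443, 0.0205]
tool_rot: [2.354, 1.566, -0.767]
force: [-0.4, -0.6, -0.5]
opening: 0.713
```

```bash
python3 - <<'E'
from h import *
st()
p=ctrl.get_image('scene'); cv2.imwrite('pics/s2.png',cv2.resize(p['color'][180:360,190:430],(800,600)))
E
```

```text
t 4.77 tcp [ 0.5374 -0.1443  0.0205] open 0.713 F [-0.4 -0.6 -0.5]
toolx [ 0.004 -0.004 -1.   ] y-yaw deg -88.83 q [ 0.23  0.76 -0.01  1.89  0.02  0.49 -1.35]
```

View pics/s2.png

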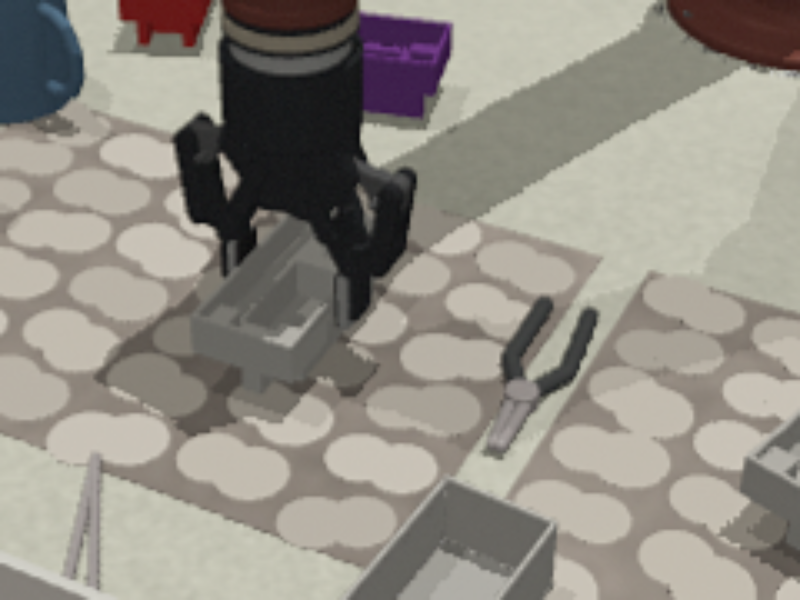

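The opening of 61 mm matches the tote's width. The fingers hold the rim at mid-length and the single foot is at the far (+x world) end, so I'll lift.

>>> {"method": "send_rows", "body": {"increments": "0 0 0 0 0 0.006 0.02;0 0 0 0 0 0.012 0.02;0 0 0 0 0 0.015 0.02;0 0 0 0 0 0.015 0.02;0 0 0 0 0 0.015 0.02;0 0 0 0 0 0.015 0.02;0 0 0 0 0 0.015 0.02;0 0 0 0 0 0.015 0.02;0 0 4 0 0.01 0.01 0.02;0 0 6 0 0.01 0 0.02"}}

```text
time: 5.65
tcp_pos: [0.5343, -0.1264, 0.1457]
tool_rot: [1.426, 1.564, -1.521]
force: [0.3, 1.0, -2.6]
opening: 0.715
```

>>> {"method": "send_rows", "body": {"increments": "0 0 7 0 0.014 0 0.02;0 0 7 0 0.014 0 0.02;0 0 7 0 0.014 0 0.02;0 0 7 0 0.014 0 0.02;0 0 7 0 0.014 0 0.02;0 0 7 0 0.014 0 0.02;0 0 7 0 0.014 0 0.02;0 0 7 0 0.014 0 0.02;0 0 7 0 0.014 0 0.02;0 0 7 0 0.014 0 0.02"}}

```text
time: 6.48
tcp_pos: [0.5323, 0.0155, 0.1519]
tool_rot: [1.436, 1.557, -0.257]
force: [0.4, 0.6, -1.1]
opening: 0.711
```

```bash
python3 -c "
from h import *
st()"
```

```text
t 6.48 tcp [0.5323 0.0155 0.1519] open 0.711 F [ 0.4  0.6 -1.1]
toolx [ 0.013 -0.004 -1.   ] y-yaw deg -7.04 q [ 0.2   0.56 -0.41  1.86  0.32  0.77 -0.5 ]
```

>>> {"method": "send_rows", "body": {"increments": "0 0 7 0 0.006 0.002 0.02;0 0 7 0 0.006 0.002 0.02;0 0 7 0 0.006 0.002 0.02;0 0 7 0 0.006 0.002 0.02;0 0 7 0 0.006 0.002 0.02;0 0 7 0 0.006 0.002 0.02;0 0 7 0 0.006 0.002 0.02;0 0 7 0 0.006 0.002 0.02;0 0 7 0 0.006 0.002 0.02;0 0 7 0 0.006 0.002 0.02"}}

```text
time: 7.32
tcp_pos: [0.5292, 0.077, 0.1757]
tool_rot: [0.75, 1.56, 0.306]
force: [-0.1, -0.2, -0.9]
opening: 0.714
```

```bash
python3 - <<'E'
from h import *
st()
p=ctrl.get_image('wrist')
t=ctrl.get_image('top')
im=np.hstack([cv2.resize(p['color'],(400,300)),patch(p,.518,.174,.05,.1,300)])
im2=np.hstack([patch(t,.518,.174,.05,.075,300),patch(t,.53,.08,.15+.03,.1,400)[50:350]])
cv2.imwrite('pics/w2.png',np.vstack([im,im2]))
print(ctrl.find_in(t,'tote_full'),ctrl.find_in(t,'tote_empty')[:2],ctrl.find_in(p,'tote_full'))
E
```

```text
t 7.32 tcp [0.5292 0.077  0.1757] open 0.714 F [-0.1 -0.2 -0.9]
toolx [ 0.01   0.003 -1.   ] y-yaw deg 64.56 q [ 0.32  0.61 -0.78  1.82  0.53  0.92  0.42]
[{'position': [0.4904, 0.1895, 0.0267], 'score': 0.76}] [{'position': [0.2273, -0.4232, 0.0266], 'score': 0.63}, {'position': [0.5798, 0.0352, 0.1969], 'score': 0.59}] [{'position': [0.5059, 0.186, 0.0238], 'score': 0.59}]
```

View pics/w2.png

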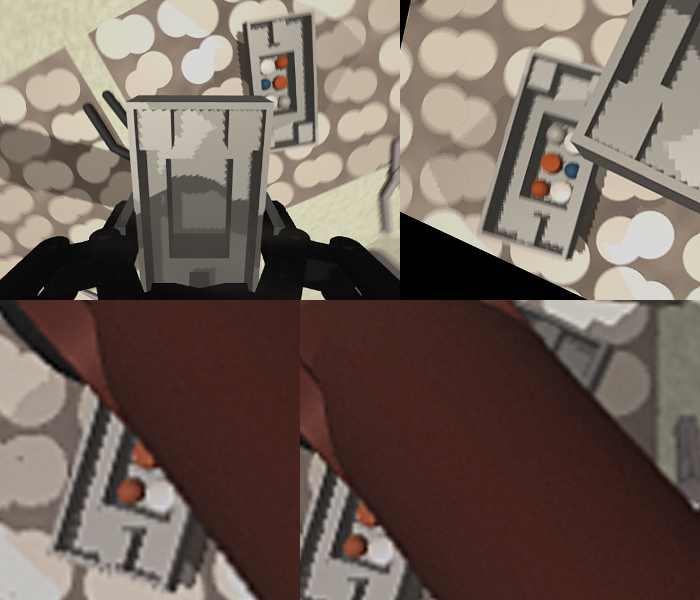

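The wrist view shows the full tote at (280,80) with its single ledge at the top, while the held tote's two-ledge end is at the top. They are opposed, as needed. I'll measure both from this same camera.

```bash
python3 - <<'E'
from h import *
p=ctrl.get_image('wrist')
cv2.imwrite('pics/w3.png',np.hstack([patch(p,.516,.174,.05,.08,400),patch(p,.529,.077,.205,.08,400)]))
E
```

```text
(no output)
```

View pics/w3.png

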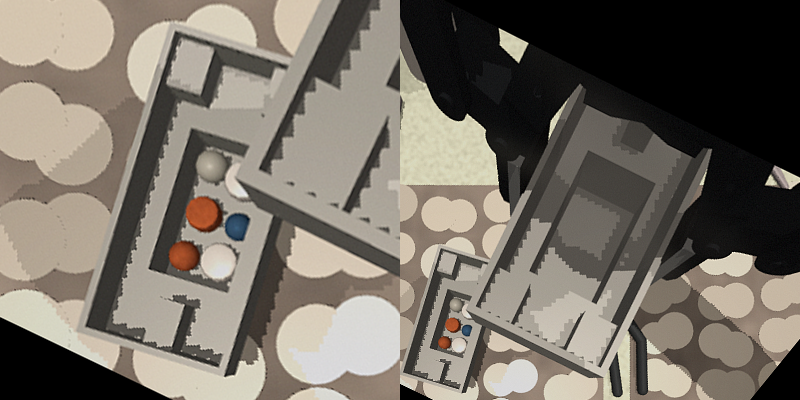

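>>> {"method": "send_rows", "body": {"increments": "-0.2 0.5 3 -0.002 0.012 0 0.02;0 0 3 -0.002 0.014 0 0.02;0 0 3 -0.002 0.014 0 0.02;0 0 0 -0.002 0.014 0 0.02;0 0 0 -0.002 0.014 0 0.02;0 0 0 -0.002 0.012 0 0.02;0 0 0 -0.002 0.01 0 0.02;0 0 0 0 0.005 0 0.02;0 0 0 0 0 0 0.02;0 0 0 0 0 0 0.02"}}

```text
time: 8.45
tcp_pos: [0.5106, 0.1865, 0.1753]
tool_rot: [2.071, 1.568, 1.808]
force: [0.6, -1.1, -1.8]
opening: 0.715
```

```bash
python3 -c "
from h import *
st()"
```

```text
t 8.45 tcp [0.5106 0.1865 0.1753] open 0.715 F [ 0.6 -1.1 -1.8]
toolx [-0.001  0.003 -1.   ] y-yaw deg 74.93 q [ 0.12  0.64 -0.82  1.79  0.56  0.96  0.38]
```

>>> {"method": "send_rows", "body": {"increments": "-0.2 0 -0.5 0.003 -0.007 0 0.02;0 0 -0.3 0.001 -0.004 0 0.02;0 0 0 0 0 -0.008 0.02;0 0 0 0 0 -0.014 0.02;0 0 0 0 0 -0.014 0.02;0 0 0 0 0 -0.014 0.02;0 0 0 0 0 -0.014 0.02;0 0 0 0 0 -0.01 0.02;0 0 0 0 0 -0.005 0.02;0 0 0 0 0 0 0.02"}}

```text
time: 9.28
tcp_pos: [0.5181, 0.1635, 0.0895]
tool_rot: [-1.289, 1.563, -1.583]
force: [-0.4, 0.7, -1.3]
opening: 0.712
```

```bash
python3 - <<'E'
from h import *
st()
p=ctrl.get_image('scene'); cv2.imwrite('pics/s3.png',cv2.resize(p['color'][220:370,350:550],(800,600),interpolation=cv2.INTER_CUBIC))
E
```

```text
t 9.28 tcp [0.5181 0.1635 0.0895] open 0.712 F [-0.4  0.7 -1.3]
toolx [-0.    -0.008 -1.   ] y-yaw deg 73.14 q [ 0.09  0.74 -0.72  1.87  0.68  0.8   0.29]
```

View pics/s3.png

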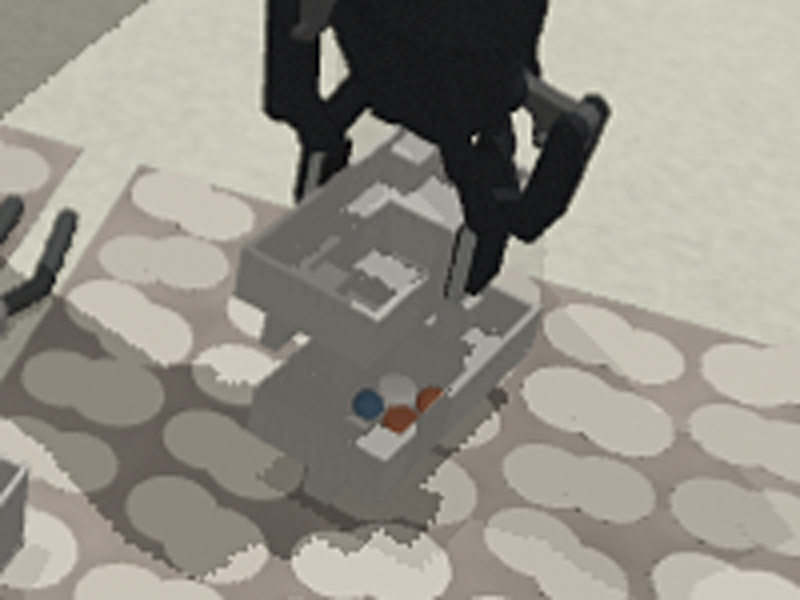

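>>> {"method": "send_rows", "body": {"increments": "0.3 0 0.3 -0.001 0.004 0 0.02;0 0 0 0 0.002 0 0.02;0 0 0 0 0 0 0.02;0 0 0 0 0 0 0.02;0 0 0 0 0 0 0.02;0 0 0 0 0 0 0.02;0 0 0 0 0 0 0.02;0 0 0 0 0 0 0.02;0 0 0 0 0 0 0.02;0 0 0 0 0 0 0.02"}}

```text
time: 10.17
tcp_pos: [0.5194, 0.1719, 0.0937]
tool_rot: [0.494, 1.563, 0.205]
force: [-0.4, -0.2, -1.0]
opening: 0.716
```

```bash
python3 -c "
from h import *
st()"
```

```text
t 10.17 tcp [0.5194 0.1719 0.0937] open 0.716 F [-0.4 -0.2 -1. ]
toolx [ 0.008  0.002 -1.   ] y-yaw deg 73.47 q [ 0.09  0.74 -0.72  1.86  0.68  0.79  0.28]
```

>>> {"method": "send_rows", "body": {"increments": "0 0.4 0 -0.002 0.001 0 0.02;0 0 0 -0.001 0 -0.004 0.02;0 0 0 0 0 -0.004 0.02;0 0 0 0 0 -0.004 0.02;0 0 0 0 0 -0.004 0.02;0 0 0 0 0 -0.002 0.02;0 0 0 0 0 0 0.02;0 0 0 0 0 0 0.02;0 0 0 0 0 0 0.02;0 0 0 0 0 0 0.02"}}

```text
time: 11.0
tcp_pos: [0.5156, 0.1726, 0.0727]
tool_rot: [3.001, 1.569, 2.712]
force: [-0.1, 0.7, -1.7]
opening: 0.712
```

```bash
python3 - <<'E'
from h import *
st()
p=ctrl.get_image('scene'); a=cv2.resize(p['color'][220:370,350:550],(800,600),interpolation=cv2.INTER_CUBIC)
cv2.imwrite('pics/s4.png',a)
E
```

```text
t 11.0 tcp [0.5156 0.1726 0.0727] open 0.712 F [-0.1  0.7 -1.7]
toolx [-0.002  0.001 -1.   ] y-yaw deg 73.46 q [ 0.07  0.76 -0.7   1.88  0.7   0.76  0.26]
```

View pics/s4.png

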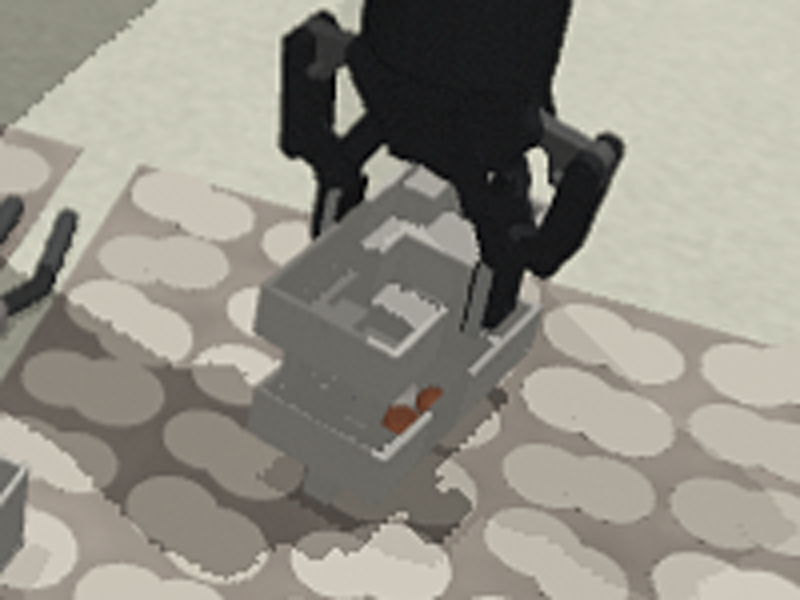

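```bash
python3 - <<'E'
from h import *
p=ctrl.get_image('scene')
def f(cx,cy,yaw,z):
    a=np.radians(yaw);R=np.array([[np.cos(a),-np.sin(a)],[np.sin(a),np.cos(a)]])
    c=np.array([[65,31],[65,-31],[-65,-31],[-65,31]])/1e3@R.T+[cx,cy]
    return ((proj(p,np.c_[c,np.full(4,z)])-[350,220])*4).round(0).tolist()
print(f(.5158,.1732,163.3,.05)); print(f(.5156,.1726,-16.54,.102))
E
```

```text
[[410.0, 235.0], [536.0, 297.0], [380.0, 451.0], [248.0, 378.0]]
[[400.0, 351.0], [263.0, 280.0], [427.0, 141.0], [558.0, 201.0]]
```

The prediction matches within a few mm. The empty tote looks about 3 mm towards -y of the full one, within the 7 mm play, so I'll nudge it and lower it.

>>> {"method": "send_rows", "body": {"increments": "0 0 0 -0.0005 0.001 0 0.02;0 0 0 0 0.0005 -0.002 0.02;0 0 0 0 0 -0.002 0.02;0 0 0 0 0 -0.001 0.02;0 0 0 0 0 -0.001 0.02;0 0 0 0 0 0 0.02;0 0 0 0 0 0 0.02;0 0 0 0 0 0 0.02;0 0 0 0 0 0 0.02;0 0 0 0 0 0 0.02"}}

```text
time: 11.93
tcp_pos: [0.5154, 0.1744, 0.0666]
tool_rot: [2.497, 1.569, 2.208]
force: [0.6, -1.0, -0.5]
opening: 0.718
```

```bash
python3 -c "
from h import *
st()"
```

```text
t 11.93 tcp [0.5154 0.1744 0.0666] open 0.718 F [ 0.6 -1.  -0.5]
toolx [-0.001  0.001 -1.   ] y-yaw deg 73.46 q [ 0.06  0.77 -0.69  1.88  0.71  0.75  0.25]
```

>>> {"method": "send_rows", "body": {"increments": "0 0 0 0 0 -0.001 0.02;0 0 0 0 0 -0.001 0.02;0 0 0 0 0 0 0.02;0 0 0 0 0 0 0.02;0 0 0 0 0 0 0.02;0 0 0 0 0 0 0.02;0 0 0 0 0 0 0.02;0 0 0 0 0 0 0.02;0 0 0 0 0 0 0.02;0 0 0 0 0 0 0.02"}}

```text
time: 12.77
tcp_pos: [0.5155, 0.1744, 0.0645]
tool_rot: [2.303, 1.569, 2.014]
force: [0.3, 1.0, -1.2]
opening: 0.714
```

```bash
python3 -c "
from h import *
st()"
```

```text
t 12.77 tcp [0.5155 0.1744 0.0645] open 0.714 F [ 0.3  1.  -1.2]
toolx [-0.001  0.001 -1.   ] y-yaw deg 73.45 q [ 0.06  0.78 -0.69  1.89  0.71  0.74  0.24]
```

>>> {"method": "send_rows", "body": {"increments": "0 0 0 0 0 -0.001 0.02;0 0 0 0 0 -0.001 0.02;0 0 0 0 0 0 0.02;0 0 0 0 0 0 0.02;0 0 0 0 0 0 0.02;0 0 0 0 0 0 0.02;0 0 0 0 0 0 0.02;0 0 0 0 0 0 0.02;0 0 0 0 0 0 0.02;0 0 0 0 0 0 0.02"}}

```text
time: 13.6
tcp_pos: [0.5159, 0.1747, 0.064]
tool_rot: [1.033, 1.57, 0.744]
force: [-0.8, -0.1, -0.3]
opening: 0.71
```

```bash
python3 -c "
from h import *
st()"
```

```text
t 13.6 tcp [0.5159 0.1747 0.064 ] open 0.71 F [-0.8 -0.1 -0.3]
toolx [ 0.001  0.001 -1.   ] y-yaw deg 73.45 q [ 0.06  0.78 -0.69  1.89  0.72  0.74  0.24]
```

Descent stalled at the expected stacking height (0.064), so the feet are on the ledges. Releasing.

>>> {"method": "send_rows", "body": {"increments": "0 0 0 0 0 0 0.064;0 0 0 0 0 0 0.068;0 0 0 0 0 0 0.072;0 0 0 0 0 0 0.078;0 0 0 0 0 0 0.0854;0 0 0 0 0 0 0.0854;0 0 0 0 0 0 0.0854;0 0 0 0 0 0 0.0854;0 0 0 0 0 0 0.0854;0 0 0 0 0 0 0.0854"}}

```text
time: 14.43
tcp_pos: [0.5167, 0.1754, 0.0646]
tool_rot: [0.944, 1.567, 0.655]
force: [0.6, -0.2, -0.1]
opening: 0.998
```

```bash
python3 - <<'E'
from h import *
st()
p=ctrl.get_image('scene'); a=cv2.resize(p['color'][220:370,350:550],(800,600),interpolation=cv2.INTER_CUBIC)
cv2.imwrite('pics/s5.png',a)
E
```

```text
t 14.43 tcp [0.5167 0.1754 0.0646] open 0.998 F [ 0.6 -0.2 -0.1]
toolx [ 0.003  0.002 -1.   ] y-yaw deg 73.46 q [ 0.06  0.78 -0.69  1.89  0.72  0.74  0.24]
```

View pics/s5.png

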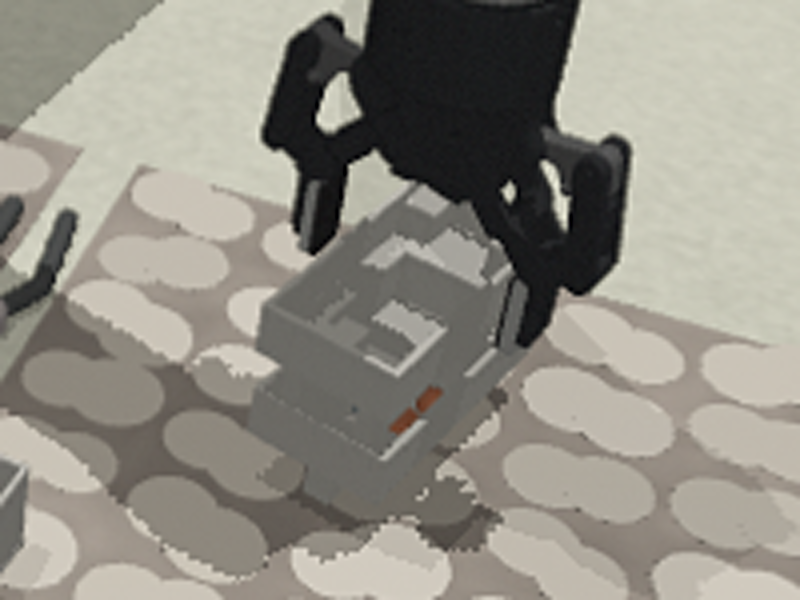

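The totes stand stacked and the fingers are clear on both sides. I'll lift straight up and move away for a clear view.

>>> {"method": "send_rows", "body": {"increments": "0 0 0 0 0 0.005 0.0854;0 0 0 0 0 0.01 0.0854;0 0 0 0 0 0.015 0.0854;0 0 0 0 0 0.015 0.0854;0 0 0 0 0 0.02 0.0854;0 0 0 0 0 0.02 0.0854;0 0 0 0 0 0.02 0.0854;0 0 0 0 0 0.02 0.0854;0 0 0 0 0 0.01 0.0854;0 0 0 0 0 0.005 0.0854"}}

```text
time: 15.32
tcp_pos: [0.5141, 0.1756, 0.2159]
tool_rot: [1.369, 1.568, 1.083]
force: [0.5, -0.5, 0.5]
opening: 0.998
```

>>> {"method": "send_rows", "body": {"increments": "0 0 0 0 -0.02 0 0.0854;0 0 0 0 -0.04 0 0.0854;0 0 0 0 -0.04 0 0.0854;0 0 0 0 -0.04 0 0.0854;0 0 0 0 -0.04 0 0.0854;0 0 0 0 -0.04 0 0.0854;0 0 0 0 -0.04 0 0.0854;0 0 0 0 -0.02 0 0.0854;0 0 0 0 0 0 0.0854;0 0 0 0 0 0 0.0854"}}

```text
time: 16.15
tcp_pos: [0.5074, -0.114, 0.216]
tool_rot: [2.016, 1.562, 1.737]
force: [-0.1, 0.5, 0.6]
opening: 1.001
```

```bash
python3 - <<'E'
from h import *
st()
t=ctrl.get_image('top'); p=ctrl.get_image('scene')
cv2.imwrite('pics/f.png',np.hstack([patch(t,.516,.174,.094,.08,400),cv2.resize(p['color'][225:345,380:500],(400,400),interpolation=cv2.INTER_CUBIC)]))
print(ctrl.find_in(t,'plain_bin'),ctrl.find_in(t,'tote_empty')[:3])
E
```

```text
t 16.15 tcp [ 0.5074 -0.114   0.216 ] open 1.001 F [-0.1  0.5  0.6]
toolx [-0.001  0.009 -1.   ] y-yaw deg 73.98 q [ 0.76  0.57 -0.9   1.8   0.51  1.02  0.96]
[{'position': [0.7128, 0.0205, 0.0067], 'score': 0.57}] [{'position': [0.259, -0.1915, 0.0281], 'score': 0.9}, {'position': [0.5249, 0.1745, 0.0714], 'score': 0.6}, {'position': [0.2292, -0.4376, 0.026], 'score': 0.57}]
```

View pics/f.png

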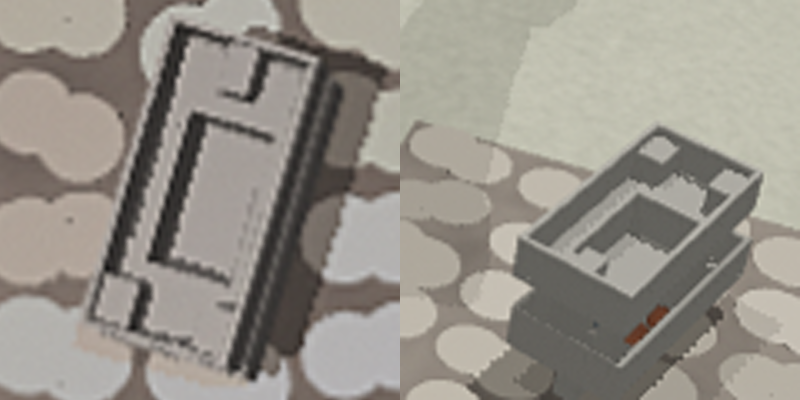

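```bash
python3 -c "
from station import ctrl
print(ctrl.close_job())"
```

```text
the job is handed in; nothing more can be done
None
```

The empty tote is stacked on the full one, turned end for end, and released. I handed the job in at about 16 s of the 35 s allowed; no verdict came back.

- **Placing:** I gripped it across the middle of the rim, lifted it, turned it about 162° and lowered it in small steps. The descent stopped at a tool height of 0.064 m against 0.0645 m expected for standing on the ledges (about 44 mm up). I then opened the fingers and backed away.
- **Last pictures:** The upper tote looks level. Its single ledge is over the full tote's two-ledge end.
- **Centring:** By picture measurement the upper tote is at about (0.519, 0.172). The full one was at about (0.516, 0.173) when last measured, before stacking. That leaves the centres about 3 mm apart against the 12 mm limit. The two axes are about 1° apart or less.
- **Left alone:** The detector puts the plain bin about 3 mm from where it started, which is within its error. In the scene pictures the full tote stayed where it was.
- **Disagreement:** The detector put the stacked tote's x at 0.525, about 6 mm from my measurement. I trusted the corner measurement, because the detector reports the middle of the visible surface. In the last detector call its top-scored "tote_empty" was something at (0.259, -0.192), most likely the purple look-alike. It was about 50 mm from the detector's first reading there; the robot never worked near it, and I did not check it in a picture.

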